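Hold the plain choux bun over the bowl with the tongs

ROBOT

A 6-joint arm with a two-finger parallel gripper is mounted at the origin on a cart in front of the work surface, level with it; the furniture and walls round the work are solid. World frame = base frame: x ahead of the robot, y to its left, z up, the work surface at z = 0. Lengths are in m, angles in rad, forces in N, time in s.
With the tool pointing down it reaches from about 0.3 to 0.825 m from the base axis. Payload 5.4 kg.
Tool frame: the origin (TCP) lies on the centre line of the jaws, within the pads' length; the fingertips stand ctrl.finger_overhang ahead of it and the grasp point (between the pads) lies 2 mm behind it (ctrl.finger_overhang is the distance from the TCP to the fingertips, in m); z points along the fingers, y is the line along which they close (so a half turn about z gives the same grasp; the last joint's range is limited). The gripper opens to 92 mm and grips with 3 to 60 N. Pads are 20 mm wide; open, the fingers measure 128 mm over their backs; the gripper's body (75 mm by 189 mm) begins 69 mm behind the grasp point.
Start: joints at [-1.501, 0.158, 1.597, -0, 1.386, -0.21], TCP at [0.159, -0.553, 0.21] pointing down, gripper open.
Joint ranges: [-2.91, 2.91], [-0.94, 2.29], [0.18, 2.7], [-1.29, 4.43], [0.17, 2.64], [-3, 3]. Speed limits (rad/s): [2.57, 2.57, 3.14, 3.14, 3.14, 3.14].

INTERFACE

Orientations are given as [roll, pitch, yaw] about the fixed x, y, z axes, in that order (R = Rz(yaw) Ry(pitch) Rx(roll)).
In Python, from bench import ctrl, vision, ticket gives the robot as it stands.
- The arm moves only by the tool play_rows, never from a script. Its arguments are lists of equal length, an entry for each row: "travel": the shift along the world's x, y, z in units of 25 mm (1.0 is 25 mm), a list of three; "dr": the turn, a rotation vector about the world's x, y, z in units of 6 degrees (1.0 is 6 degrees), a list of three; "grip": the opening, from 0 (shut) to 1 (fully open). A call has 1 to 10 rows; each row is the pose to reach, as a shift and turn from the pose commanded when the call began; what a row does not reach only later rows make up. A row lasts 1/8 s, in which the tool goes at most 62.5 mm and 10.7 degrees, less where a joint would pass 70% of its speed; a pose out of reach is approached as far as the arm can. A call with a gripper value outside its range is refused whole. The fingers move at their own pace and stop on an object; "newtons" is the grip in N (left out, the last holds). Time passes only in rows, so rows that repeat a pose let the fingers close. It gives the time, the measured TCP pose, the force, the opening and the grip force at its end, in the units of the state.
- ctrl.get_obs(): the state, without advancing time (a new reading comes with each control period).
- vision.read_camera(name): name is "side" or "top"; returns a dict with "frame" (480x640x3 uint8, red, green, blue), "mtx" (3x3 intrinsics, pixels), "dist_coeffs" ([k1, k2, p1, p2, k3] as OpenCV has them; the pictures are not rectified), "camera_from_world" (4x4, takes a point from world to camera coordinates). Camera axes: x right, y up, looking along -z (the intrinsics and any distortion apply to the point x, -y, -z); pixel columns grow to the right and rows downward; lengths in m; the calibration is good to about 2 mm. A picture is of the moment at which its call begins. There is no depth.
- ticket.job_done(): hands the job in; it is judged then, once.
The state is a dict: "t": time; "joint_pos": joint angles; "joint_vel": joint speeds; "effort": joint torques, N m; "ee_pos": TCP position; "orientation": TCP orientation; "contact_force": force on the tool from outside, world axes, zero at the start; "wrist_torque": the same for the moment, N m; "gripper_width": opening from 0.0 (shut) to 1.0 (fully open); "grip_force": force on a finger pad.
Only numpy, scipy, OpenCV 4.12 (cv2) and the standard library are available. Lean on these libraries where they do the work, as an engineer would, in place of code of your own. Each camera call takes 0.05 s, during which the arm holds its last target. There are 200 camera calls.

TASK

One of the three choux buns on the cooling rack has not been dipped in chocolate yet. Pick up the kitchen tongs, take that plain bun off the rack between their tips (do not touch the bun with the gripper itself, and leave the two glazed buns where they lie), and carry it, flat side down, over the middle of the china bowl. Finish while still holding it there in the tongs, about a hand's breadth above the rim, so that I can spoon chocolate over it and the drips fall in the bowl.

Things in the scene. Friction and masses are not known exactly. Their poses are not given: they have to be found in the camera images.
- tongs_grip_l (a point): middle of the teal silicone grip (flat pad 55 long, 28 high, 6 mm thick) on the left arm (seen from hinge to tips) of the steel kitchen tongs. The tongs, 236 mm long, 30 mm high, 0.13 kg, lie on edge on the worktop, so that their arms open and close level; this point is 15 mm above their underside. Half-way between both grips is near the centre of mass.
- tongs_grip_r (a point): the same point on the right arm. The grips measure, over their outsides, 60 mm with the tongs open (tips 82 mm apart), 50 mm with the tips about 63 mm apart, 38 mm with the bun between the tips, 24 mm shut: each millimetre at the grips moves the tips by about 1.8 mm.
- tongs_hinge (a point): the hinge pin of the tongs at their rear end, 15 mm above the underside; 0.110 m behind the half-way point of the two grips. The direction from here to that half-way point is the way the tongs point. Both arms turn about this pin.
- tongs_tip_l (a point): middle of the left tip (a steel cup 30 mm long, 30 mm high whose two inturned toes bite), inner side, 0.200 m from the hinge and so 0.090 m beyond the half-way point of the grips; the outsides of the tips stand about 6 mm beyond. The tip's lower edge is level with the tongs' underside, 15 mm below this point.
- tongs_tip_r (a point): the same point of the right tip
- tongs_arm (a joint): angle by which the arms have closed: 0 open, 0.34 shut, about 0.21 on the bun. A spring opens the tongs: each grip needs about 5 N to begin closing, 7 N at the bun's width. When the squeeze is eased the arms follow outwards, so the tongs are carried by keeping the grips squeezed part-closed.
- plain_bun_center (a point): centre (19 mm above its flat base) of the plain golden-brown choux bun without chocolate: round, 46 mm across at its widest (14 mm above the base), 38 mm tall, 0.03 kg, firm; it stands on the rack, its z axis up
- glazed_bun_a_center (a point): centre of one of the two buns of the same size with a dark chocolate cap; to be left alone
- glazed_bun_b_center (a point): centre of the other chocolate-capped bun; to be left alone
- rack_top (a point): middle of the top of the wire cooling rack, 20 mm above the worktop; the rack is fixed, 154 mm along its own x and 274 mm along its own y. The three buns stand in a row along its y, about 85 mm apart centre to centre; its x axis points away from the robot, across that row, and along it the way to each bun is clear
- bowl: white china bowl, 128 mm across, 45 mm tall; origin at the centre of its underside
There are look-alikes about, which are no part of the job. What is shaped like the part that bears plain_bun_center but orange or red is not meant.

How it is judged:
By the outcome, as a careful person would: the job done as asked, in the order asked, and still so for the second after the job is handed in, while the arm keeps its last pose, push and grip.
It also fails if it takes over 51 s, if anything falls off the work surface, if the arm or the gripper's body presses on something with over 40 N, if the wrist force passes 120 N, or if a joint passes its speed limit or range.

## Working session

There is one attempt and no reset: what is moved stays moved. The work goes in short steps, Python scripts to look and compute and a tool call to move; the robot and the scene stay as the last step left them, time stands still between calls to the robot, and variables do not carry over. Pictures are saved under pics/ and viewed, at most 10 in all, crops included, and the job is handed in when it is done.

Besides the shell and the picture viewer there is one more tool, called by a JSON object that holds its "op" and its "data". play_rows: Moves the arm, as the interface text tells. Its arguments: {"type":"object","properties":{"travel":{"type":"array"},"dr":{"type":"array"},"grip":{"type":"array"},"newtons":{"type":"number"}},"required":["travel","dr","grip"]}

```bash
mkdir -p pics; cat > h.py <<'E'
import numpy as np, cv2
from bench import ctrl, vision, ticket
def cam(n,save=None):
    d=vision.read_camera(n)
    if save: cv2.imwrite('pics/'+save,d['frame'][:,:,::-1])
    return d
def ray(d,px):
    K=np.array(d['mtx'],float);D=np.array(d['dist_coeffs'],float);T=np.array(d['camera_from_world'])
    u=cv2.undistortPoints(np.array([[px]],float),K,D)[0,0]
    v=np.array([u[0],-u[1],-1.]);R=T[:3,:3];return -R.T@T[:3,3],R.T@v
def onz(d,px,z):
    o,v=ray(d,px);return o+v*(z-o[2])/v[2]
def proj(d,p):
    T=np.array(d['camera_from_world']);q=T[:3,:3]@np.array(p,float)+T[:3,3];q=np.array([q[0],-q[1],-q[2]])
    return cv2.projectPoints(q[None],np.zeros(3),np.zeros(3),np.array(d['mtx'],float),np.array(d['dist_coeffs'],float))[0].ravel()
E
python3 - <<'E'
from h import *
a=cam('top','top0.png');b=cam('side','side0.png')
for d in(a,b):print(ray(d,(320,240)))
o=ctrl.get_obs();print(o,ctrl.finger_overhang)
E
```

```text
(array([0.29440395, 0.06177272, 1.56470943]), array([ 0.09680794, -0.00170681, -0.99556075]))
(array([0.10651896, 0.9186791 , 0.49672203]), array([ 0.35236722, -0.84719235, -0.39806146]))
{'t': 0.1, 'joint_pos': array([-1.50111993e+00,  1.59027939e-01,  1.59810001e+00, -1.25724409e-05,
        1.38620826e+00, -2.10129871e-01]), 'joint_vel': array([-2.27401774e-04,  5.30872338e-04, -2.30550807e-03, -1.20552644e-05,
       -1.55962138e-03,  4.53710855e-04]), 'effort': array([ 7.98910842e-04, -3.86503315e+01, -3.22959816e+01,  7.04263570e-02,
        3.39749584e-02, -4.47541788e-05]), 'ee_pos': array([ 0.15871536, -0.55205789,  0.208797  ]), 'orientation': array([-3.13988487e+00, -3.51599690e-04,  2.79808290e-01]), 'contact_force': array([-0.35820081, -0.0965064 , -0.01898089]), 'wrist_torque': array([0.00553041, 0.01156259, 0.0471524 ]), 'grip_force': 0.0, 'gripper_width': 1.0008107119456844} 0.017
```

View pics/top0.png

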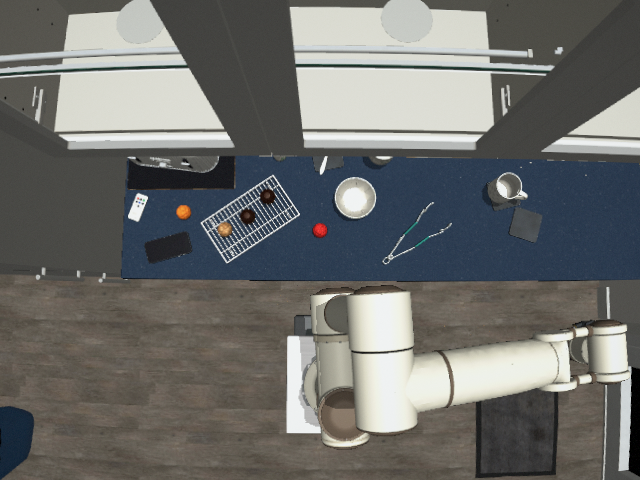

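View pics/side0.png

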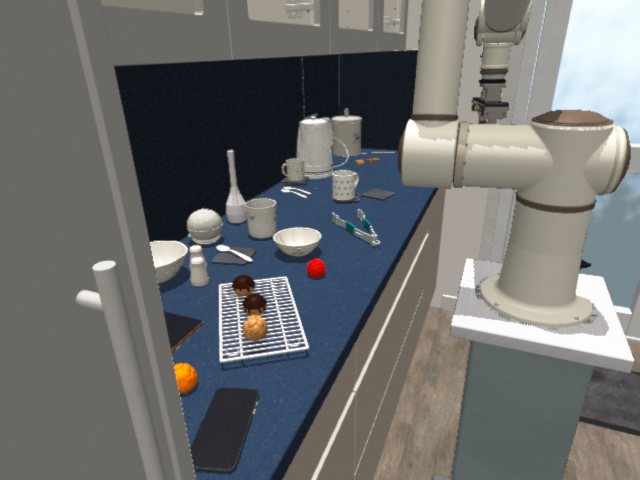

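Candidates for the plain bun in the top view are the golden bun on the rack at (224,230), the orange at (183,212) and the red ball at (320,230). The glazed buns are at (248,216) and (267,196). I choose (224,230). The tongs' hinge is at (387,260), with the tips at about (432,205) and (450,225). The bowl is at (355,198).

```bash
python3 - <<'E'
from h import *
a=cam('top');b=cam('side')
for n,d in(('top',a),('side',b)):
    h=cv2.cvtColor(d['frame'],cv2.COLOR_RGB2HSV)
    for c,lo,hi in(('teal',(75,100,50),(95,255,255)),('bun',(8,90,110),(22,220,255)),('choc',(0,40,15),(15,255,80))):
        m=cv2.inRange(h,lo,hi)
        N,_,s,ce=cv2.connectedComponentsWithStats(m)
        for i in range(1,N):
            if s[i,4]>(10 if c=='teal' else 60) and s[i,4]<900: print(n,c,s[i],ce[i].round(1))
f=a['frame'][:,:,::-1]
c1=cv2.resize(f[165:275,195:305],(400,400),interpolation=cv2.INTER_CUBIC);c2=cv2.resize(f[175:275,370:470],(400,400),interpolation=cv2.INTER_CUBIC)
g=b['frame'][:,:,::-1];c3=cv2.resize(g[200:255,320:400],(400,275),interpolation=cv2.INTER_CUBIC)
cv2.imwrite('pics/crop.png',np.vstack([np.hstack([c1,c2])]));
print('bowl',onz(a,(355,196),.045))
E
```

```text
top teal [360  65  14   1  14] [366.5  65. ]
top teal [115  67  18   1  18] [123.5  67. ]
top teal [151  66  11   1  11] [156.  66.]
top teal [399  66  35   1  35] [416.  66.]
top teal [442  67  14   1  14] [448.5  67. ]
top teal [74 69 12  1 12] [79.5 69. ]
top teal [93 68 14  1 14] [99.5 68. ]
top teal [56 70 12  1 12] [61.5 70. ]
top teal [536  71  13   1  13] [542.  71.]
top teal [404 222  14  13  43] [410.5 227.8]
top teal [415 236  14  11  40] [421.5 241.4]
top bun [176 205  15  14 165] [183.  211.5]
top bun [218 222  14  14 147] [224.3 228.7]
top choc [260 189  16  15 153] [267.4 196.3]
top choc [241 209  14  15 154] [247.4 216.2]
top choc [325 390  29  17 187] [339.7 397.4]
side teal [364 218   7  14  61] [366.5 224.1]
side teal [346 221   9  14  82] [349.7 227. ]
side bun [243 310  24  31 504] [254.1 325.9]
side choc [481  69  26   5 104] [493.8  71.2]
side choc [411 114  47   6 162] [433. 117.]
side choc [516 196  78  16 281] [553.  206.7]
side choc [233 275  21  17 244] [243.  282.9]
side choc [243 294  23  20 310] [253.9 302.5]
bowl [ 0.5789066  -0.04764721  0.045     ]
```

View pics/crop.png

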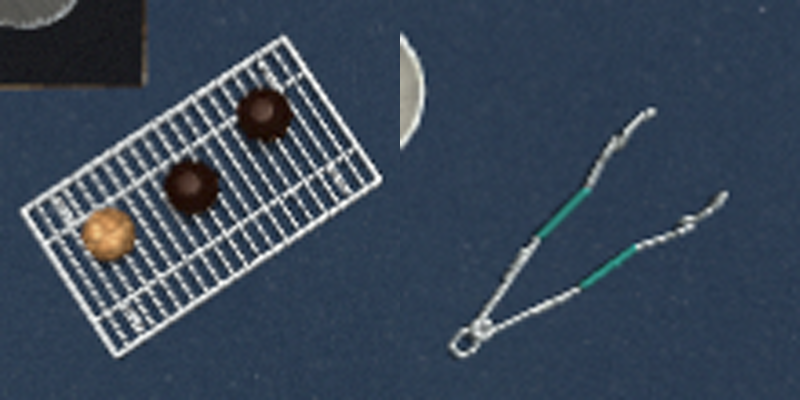

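The crop shows the plain golden bun at the near-left end of the rack (top-view pixel 224,229) and the two glazed buns up-right of it. The tongs are open, with the hinge pin at about (390.7,256.7) and teal grips at (410.5,227.8) and (421.5,241.4).

```bash
cat >> h.py <<'E'
def tri(a,pa,b,pb):
    o,v=ray(a,pa);q,w=ray(b,pb);s=np.linalg.lstsq(np.c_[v,-w],q-o,rcond=None)[0]
    return (o+v*s[0]+q+w*s[1])/2,np.linalg.norm(o+v*s[0]-q-w*s[1])
E
python3 - <<'E'
from h import *
a=cam('top');b=cam('side')
pl=onz(a,(410.5,227.8),.022);pr=onz(a,(421.5,241.4),.022);h=onz(a,(390.7,256.7),.025)
m=(pl+pr)/2
print('L',pl,'R',pr,'gap',np.linalg.norm(pl-pr),'mid',m,'hinge',h,np.linalg.norm((m-h)[:2]),'yaw deg',np.degrees(np.arctan2(*(m-h)[1::-1])), 'perp',np.degrees(np.arctan2(*(pl-pr)[1::-1]))-90)
for x in((366.5,224.1),(349.7,227)):
    for y in ((410.5,227.8),(421.5,241.4)):print(tri(a,y,b,x))
c=lambda u,v:(195+u*.275,165+v*.275)
B=onz(a,(224.3,228.7),.04);print('bun',B,tri(a,(224.3,228.7),b,(254.5,327)))
G=[onz(a,p,.045) for p in((247.4,216.2),(267.4,196.3))];print(G)
r=[onz(a,c(*p),.02) for p in((22,211),(285,38),(380,180),(118,355))]
print('rack',r,np.mean(r,0))
for e in(r[0]-r[3],r[1]-r[2]):print(np.linalg.norm(e),np.degrees(np.arctan2(e[1],e[0])))
# bowl
f=cv2.cvtColor(a['frame'],cv2.COLOR_RGB2HSV);mk=cv2.inRange(f,(0,0,120),(180,60,255));mk[:175]=0;mk[222:]=0;mk[:,:325]=0;mk[:,385:]=0
x,y,w,hh=cv2.boundingRect(mk);print(x,y,w,hh,'bowl',onz(a,(x+w/2-.5,y+hh/2-.5),.04))
E
```

```text
L [ 0.48433612 -0.22215633  0.022     ] R [ 0.44203987 -0.25603931  0.022     ] gap 0.054194367030024754 mid [ 0.46318799 -0.23909782  0.022     ] hinge [ 0.39387963 -0.15891738  0.025     ] 0.1059837384597427 yaw deg -49.15970234959672 perp -51.30224351115602
(array([ 0.45990382, -0.22634832,  0.02978627]), np.float64(0.048140454863803396))
(array([ 0.44300391, -0.25668127,  0.01813065]), np.float64(0.0012264311361128112))
(array([ 0.48514816, -0.22323925,  0.01600089]), np.float64(0.00015256727444970847))
(array([ 0.46783247, -0.25163181,  0.00657331]), np.float64(0.05092214585147977))
bun [0.47534945 0.35366273 0.04      ] (array([0.47508454, 0.3536251 , 0.0392595 ]), np.float64(0.0007774657594121298))
[array([0.51387149, 0.28237374, 0.045     ]), array([0.57617521, 0.22206329, 0.045     ])]
rack [array([0.49509083, 0.43159651, 0.02      ]), array([0.64763928, 0.20727431, 0.02      ]), array([0.52385251, 0.12343877, 0.02      ]), array([0.37218174, 0.34472921, 0.02      ])] [0.50969109 0.2767597  0.02      ]
0.15050771436654306 35.25116447133802
0.1495043842588734 34.10812077966968
335 177 41 42 bowl [ 0.5751372 -0.0479935  0.04     ]
```

{"op": "play_rows", "data": {"travel": [[1.2,1.25,-0.3],[3,3.1,-0.8],[4.8,5,-1.4],[6.6,6.8,-1.9],[8.4,8.6,-2.4],[10.2,10.4,-2.9],[11.5,11.8,-3.3],[12.2,12.5,-3.6],[12.2,12.5,-3.6],[12.2,12.5,-3.6]], "dr": [[0,0,-1],[0,0,-2.5],[0,0,-4],[0,0,-5.5],[0,0,-7],[0,0,-8.5],[0,0,-10],[0,0,-11.1],[0,0,-11.1],[0,0,-11.1]], "grip": [1,1,1,1,1,1,1,1,1,1], "newtons": 20}}

```text
t: 1.55
ee_pos: [0.4634, -0.2409, 0.12]
orientation: [3.141, -0.0, -0.881]
contact_force: [-0.5, -0.5, 0.2]
gripper_width: 1.001
grip_force: 0.0
```

{"op": "play_rows", "data": {"travel": [[0,0,-1],[0,0,-2],[0,0,-3],[0,0,-3.6],[0,0,-4],[0,0,-4],[0,0,-4],[0,0,-4],[0,0,-4],[0,0,-4]], "dr": [[0,0,0],[0,0,0],[0,0,0],[0,0,0],[0,0,0],[0,0,0],[0,0,0],[0,0,0],[0,0,0],[0,0,0]], "grip": [1,1,1,1,1,0.85,0.7,0.6,0.54,0.54], "newtons": 20}}

```text
t: 2.8
ee_pos: [0.4644, -0.2406, 0.0204]
orientation: [-3.141, -0.002, -0.882]
contact_force: [0.7, -0.1, 3.0]
gripper_width: 0.541
grip_force: 7.6
```

```bash
python3 - <<'E'
from h import *
a=cam('top');b=cam('side')
f=a['frame'][:,:,::-1];g=b['frame'][:,:,::-1]
cv2.imwrite('pics/grasp.png',np.hstack([cv2.resize(f[175:275,370:470],(400,400)),cv2.resize(g[180:260,320:400],(400,400),interpolation=cv2.INTER_CUBIC)]))
o=ctrl.get_obs();print(o['gripper_width'],o['grip_force'],o['contact_force'],o['ee_pos'])
E
```

```text
0.5402367988577925 7.935100793838501 [0.73092093 0.23863908 4.65400141] [ 0.46436428 -0.24061727  0.02040724]
```

View pics/grasp.png

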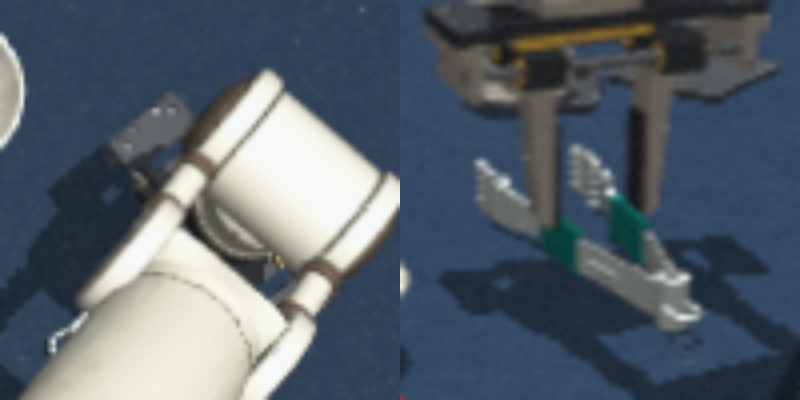

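The gripper straddles both teal grips, squeezed to 50 mm with about 8 N. Next I lift and check.

{"op": "play_rows", "data": {"travel": [[0,0,0.4],[0,0,1],[0,0,2],[0,0,3],[0,0,4],[0,0,4.8],[0,0,5],[0,0,5]], "dr": [[0,0,0],[0,0,0],[0,0,0],[0,0,0],[0,0,0],[0,0,0],[0,0,0],[0,0,0]], "grip": [0.54,0.54,0.54,0.54,0.54,0.54,0.54,0.54], "newtons": 25}}

```text
t: 3.9
ee_pos: [0.4637, -0.24, 0.1447]
orientation: [-3.142, -0.0, -0.883]
contact_force: [0.3, -0.4, -1.3]
gripper_width: 0.541
grip_force: 5.7
```

{"op": "play_rows", "data": {"travel": [[-0.2,0.7,0],[-0.5,2.2,0],[-1,4.2,0],[-1.5,6.4,0],[-2.1,8.6,0],[-2.6,10.8,0],[-3.1,13,0],[-3.6,15.2,0],[-4.1,17.2,0],[-4.5,18.7,0]], "dr": [[0,0,0.5],[0,0,1.5],[0,0,3],[0,0,4.5],[0,0,6],[0,0,7.5],[0,0,9],[0,0,10.5],[0,0,12],[0,0,13.3]], "grip": [0.54,0.54,0.54,0.54,0.54,0.54,0.54,0.54,0.54,0.54]}}

```text
t: 5.15
ee_pos: [0.3487, 0.2294, 0.1437]
orientation: [-3.141, 0.002, 0.519]
contact_force: [0.4, 1.0, -1.2]
gripper_width: 0.543
grip_force: 5.7
```

{"op": "play_rows", "data": {"travel": [[-0.2,1,0],[-0.3,1.4,0],[-0.3,1.4,0],[-0.3,1.4,0]], "dr": [[0,0,0.7],[0,0,0.9],[0,0,0.9],[0,0,0.9]], "grip": [0.54,0.54,0.54,0.54]}}

```text
t: 5.65
ee_pos: [0.3437, 0.2616, 0.1445]
orientation: [3.141, 0.001, 0.603]
contact_force: [-0.8, 0.1, -1.5]
gripper_width: 0.539
grip_force: 5.7
```

```bash
python3 - <<'E'
from h import *
a=cam('top','t2.png');b=cam('side','s2.png')
f=a['frame'][:,:,::-1];g=b['frame'][:,:,::-1]
cv2.imwrite('pics/pre.png',np.hstack([cv2.resize(f[170:290,190:310],(400,400),interpolation=cv2.INTER_CUBIC),cv2.resize(g[180:380,200:400],(400,400),interpolation=cv2.INTER_CUBIC)]))
o=ctrl.get_obs();print(o['gripper_width'],o['grip_force'],o['contact_force'],o['ee_pos'],o['orientation'])
E
```

```text
0.5395857998391549 5.680430191423511 [-1.08697339  0.1228617  -0.77417056] [0.34397855 0.26162264 0.14463278] [3.14142546e+00 1.69650518e-04 6.02877974e-01]
```

View pics/pre.png

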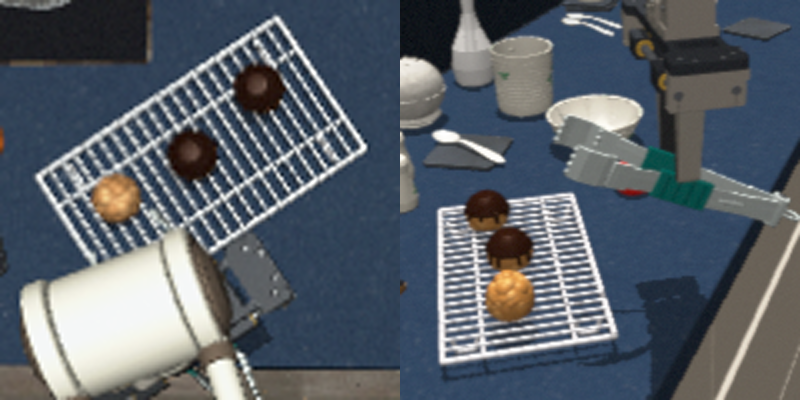

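The tongs hang level, with the rear end at crop (790,212) and the tips at about (568,125) and (575,165). The bun is untouched. I'll check the tongs' pose in the hand numerically.

```bash
python3 - <<'E'
from h import *
b=cam('side');T=np.array([.34398,.2616,.1446]);y=.603
u=np.array([np.cos(y),np.sin(y),0]);l=np.array([-u[1],u[0],0]);z=np.array([0,0,1.])
P=lambda n,f,s,h:print(n,((proj(b,T+f*u+s*l+(h-.0054)*z)-[200,180])*2+[400,0]).round())
P('hinge',-.11,0,0);P('rear',-.131,0,0)
P('fingertipL',0,.025,-.0116)
for h in(.014,-.014):P('gripL rear',-.0275,.023,h);P('gripL front',.0275,.025,h)
for h in(.015,-.015):
    P('tipL front',.105,.037,h);P('tipR front',.105,-.037,h)
g=b['frame'][255:300,270:400,::-1];g=b['frame'][230:300,270:400,::-1]
cv2.imwrite('pics/z.png',cv2.resize(g,(780,420),interpolation=cv2.INTER_CUBIC))
E
```

```text
hinge [794. 161.]
rear [815. 159.]
fingertipL [685. 199.]
gripL rear [715. 169.]
gripL front [654. 177.]
gripL rear [715. 197.]
gripL front [655. 206.]
tipL front [567. 193.]
tipR front [556. 156.]
tipL front [569. 225.]
tipR front [558. 185.]
```

View pics/z.png

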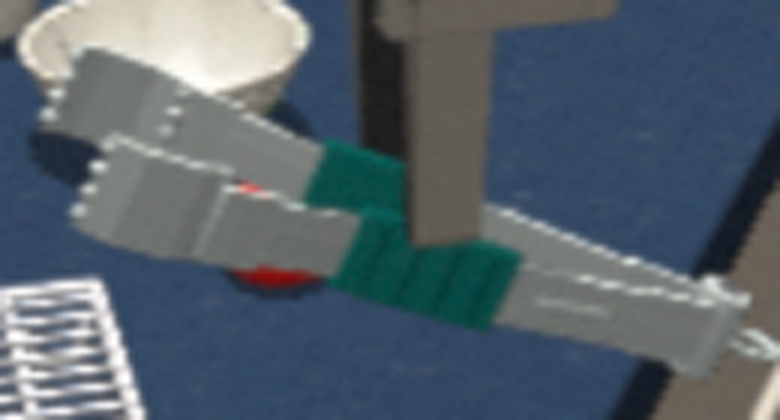

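The tongs have pitched nose-up by about 25°. The splayed grips touch only the pads' front edge, so I held them ahead of their centre of mass. I'll set them down on the clear worktop and regrip further back.

{"op": "play_rows", "data": {"travel": [[0.2,-0.8,0],[0.6,-2.4,0],[1.1,-4.6,0],[1.7,-7,0],[2.3,-9.4,0],[2.9,-11.8,0],[3.5,-14.2,0],[4.1,-16.6,0],[4.6,-18.8,0],[4.9,-20,0]], "dr": [[0,0,0],[0,0,0],[0,0,0],[0,0,0],[0,0,0],[0,0,0],[0,0,0],[0,0,0],[0,0,0],[0,0,0]], "grip": [0.54,0.54,0.54,0.54,0.54,0.54,0.54,0.54,0.54,0.54]}}

```text
t: 7.05
ee_pos: [0.4661, -0.2411, 0.1448]
orientation: [3.141, 0.0, 0.601]
contact_force: [-0.3, 0.0, -1.3]
gripper_width: 0.544
grip_force: 5.7
```

{"op": "play_rows", "data": {"travel": [[0.1,-0.5,-0.5],[0.1,-0.5,-1.3],[0.1,-0.5,-2.1],[0.1,-0.5,-2.7],[0.1,-0.5,-3.3],[0.1,-0.5,-3.9],[0.1,-0.5,-4.4],[0.1,-0.5,-4.8],[0.1,-0.5,-5],[0.1,-0.5,-5]], "dr": [[0,0,0],[0,0,0],[0,0,0],[0,0,0],[0,0,0],[0,0,0],[0,0,0],[0,0,0],[0,0,0],[0,0,0]], "grip": [0.54,0.54,0.54,0.54,0.54,0.54,0.54,0.54,0.54,0.54]}}

```text
t: 8.3
ee_pos: [0.4689, -0.2503, 0.0197]
orientation: [3.141, 0.0, 0.604]
contact_force: [-0.3, 0.1, -1.3]
gripper_width: 0.536
grip_force: 5.7
```

{"op": "play_rows", "data": {"travel": [[0,0,0],[0,0,0],[0,0,0],[0,0,0],[0,0,0.6],[0,0,1.6],[0,0,3],[0,0,4.5],[0,0,4.5]], "dr": [[0,0,0],[0,0,0],[0,0,0],[0,0,0],[0,0,0],[0,0,0],[0,0,0],[0,0,0],[0,0,0]], "grip": [0.6,0.68,0.8,1,1,1,1,1,1]}}

```text
t: 9.43
ee_pos: [0.4711, -0.2521, 0.1369]
orientation: [3.133, -0.002, 0.605]
contact_force: [1.0, 0.2, -0.5]
gripper_width: 0.998
grip_force: 0.0
```

```bash
python3 - <<'E'
from h import *
a=cam('top');b=cam('side')
f=a['frame'][:,:,::-1];g=b['frame'][:,:,::-1]
cv2.imwrite('pics/re.png',np.hstack([cv2.resize(f[170:290,360:480],(400,400),interpolation=cv2.INTER_CUBIC),cv2.resize(g[150:250,320:420],(400,400),interpolation=cv2.INTER_CUBIC)]))
for n,d in(('top',a),('side',b)):
    m=cv2.inRange(cv2.cvtColor(d['frame'],cv2.COLOR_RGB2HSV),(75,100,50),(95,255,255));m[:160]=0
    N,_,s,ce=cv2.connectedComponentsWithStats(m)
    for i in range(1,N):
        if s[i,4]>8:print(n,s[i],ce[i].round(1))
E
```

```text
side [347 217  23  17 270] [358.7 224.5]
```

View pics/re.png

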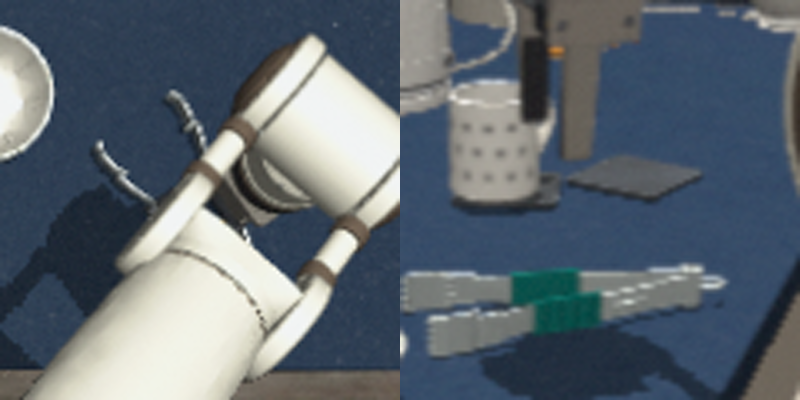

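```bash
python3 - <<'E'
from h import *
a=cam('top');b=cam('side');T=np.array([.4711,-.2521,.1369]);y=.605
u=np.array([np.cos(y),np.sin(y),0]);l=np.array([-u[1],u[0],0]);z=np.array([0,0,1.])
for s in(.046,.064):
  for h in(0,-.017):print('finger',s,h,proj(b,T+s*l+h*z).round(1))
L=onz(b,(361.8,228.2),.015);R=onz(b,(356.2,221.7),.015);H=onz(b,(320+(690-400)/4,150+285/4),.015)
tl=onz(a,(360+98*.3,170+145*.3),.028);tr=onz(a,(360+172*.3,170+95*.3),.028)
for n,p in zip('LRHlr',(L,R,H,tl,tr)):
    d=p-T;print(n,p.round(4),'fwd',(d@u).round(4),'left',(d@l).round(4))
print((L+R)/2,(tl+tr)/2,ctrl.get_obs()['ee_pos'])
E
```

```text
finger 0.046 0 [362.7 189.7]
finger 0.046 -0.017 [362.6 195.5]
finger 0.064 0 [364.7 191.5]
finger 0.064 -0.017 [364.6 197.4]
L [ 0.4494 -0.2281  0.015 ] fwd -0.0042 left 0.032
R [ 0.4811 -0.2734  0.015 ] fwd -0.0039 left -0.0232
H [ 0.3782 -0.3125  0.015 ] fwd -0.1108 left 0.0032
l [ 0.5279 -0.1557  0.028 ] fwd 0.1015 left 0.047
r [ 0.5758 -0.226   0.028 ] fwd 0.1009 left -0.0381
[ 0.46527991 -0.2507659   0.015     ] [ 0.55182798 -0.19088257  0.028     ] [ 0.46802689 -0.2494956   0.13109564]
```

The tongs lie flat again. The grips' midpoint is (0.4656,-0.2510) at heading 35°, and the finger ends look higher than expected, near TCP level. I'll go down 7 mm behind the midpoint and probe lower.

{"op": "play_rows", "data": {"travel": [[-0.3,-0.2,-0.3],[-0.3,-0.2,-1.5],[-0.3,-0.2,-2.8],[-0.3,-0.2,-3.8],[-0.3,-0.2,-4.3],[-0.3,-0.2,-4.5],[-0.3,-0.2,-4.5],[-0.3,-0.2,-4.5]], "dr": [[0,0,0],[0,0,0],[0,0,0],[0,0,0],[0,0,0],[0,0,0],[0,0,0],[0,0,0]], "grip": [1,1,1,1,1,1,1,1]}}

```text
t: 10.62
ee_pos: [0.4619, -0.2557, 0.0207]
orientation: [3.14, -0.0, 0.604]
contact_force: [-0.2, -0.5, -0.5]
gripper_width: 1.0
grip_force: 0.0
```

{"op": "play_rows", "data": {"travel": [[0,0,-0.08],[0,0,-0.08],[0,0,-0.08]], "dr": [[0,0,0],[0,0,0],[0,0,0]], "grip": [1,1,1]}}

```text
t: 11.0
ee_pos: [0.4613, -0.2551, 0.0178]
orientation: [3.141, -0.0, 0.605]
contact_force: [0.4, 0.5, 0.1]
gripper_width: 0.998
grip_force: 0.0
```

{"op": "play_rows", "data": {"travel": [[0,0,-0.04],[0,0,-0.04],[0,0,-0.04]], "dr": [[0,0,0],[0,0,0],[0,0,0]], "grip": [1,1,1]}}

```text
t: 11.38
ee_pos: [0.4612, -0.2551, 0.0167]
orientation: [-3.141, 0.0, 0.604]
contact_force: [-0.3, 0.2, 0.7]
gripper_width: 0.998
grip_force: 0.0
```

{"op": "play_rows", "data": {"travel": [[0,0,-0.04],[0,0,-0.04]], "dr": [[0,0,0],[0,0,0]], "grip": [1,1]}}

```text
t: 11.62
ee_pos: [0.4612, -0.2551, 0.0156]
orientation: [-3.141, 0.0, 0.604]
contact_force: [1.6, 0.2, -0.1]
gripper_width: 1.001
grip_force: 0.0
```

{"op": "play_rows", "data": {"travel": [[0,0,-0.04],[0,0,-0.04]], "dr": [[0,0,0],[0,0,0]], "grip": [1,1]}}

```text
t: 11.88
ee_pos: [0.4612, -0.2551, 0.0146]
orientation: [-3.141, 0.0, 0.604]
contact_force: [0.3, -1.1, 0.2]
gripper_width: 1.001
grip_force: 0.0
```

{"op": "play_rows", "data": {"travel": [[0,0,-0.04],[0,0,-0.08],[0,0,-0.08]], "dr": [[0,0,0],[0,0,0],[0,0,0]], "grip": [1,1,1]}}

```text
t: 12.25
ee_pos: [0.4612, -0.2551, 0.0126]
orientation: [-3.141, 0.0, 0.604]
contact_force: [0.0, 0.3, 0.4]
gripper_width: 1.002
grip_force: 0.0
```

{"op": "play_rows", "data": {"travel": [[0,0,-0.04],[0,0,-0.08],[0,0,-0.08]], "dr": [[0,0,0],[0,0,0],[0,0,0]], "grip": [1,1,1]}}

```text
t: 12.62
ee_pos: [0.4612, -0.2551, 0.0106]
orientation: [-3.141, 0.0, 0.604]
contact_force: [-0.1, -0.2, 0.5]
gripper_width: 1.0
grip_force: 0.0
```

{"op": "play_rows", "data": {"travel": [[0,0,0],[0,0,0],[0,0,0],[0,0,0],[0,0,0],[0,0,0.6],[0,0,1.6],[0,0,2.8],[0,0,3.2],[0,0,3.2]], "dr": [[0,0,0],[0,0,0],[0,0,0],[0,0,0],[0,0,0],[0,0,0],[0,0,0],[0,0,0],[0,0,0],[0,0,0]], "grip": [0.8,0.65,0.57,0.52,0.52,0.52,0.52,0.52,0.52,0.52], "newtons": 25}}

```text
t: 13.88
ee_pos: [0.4616, -0.2554, 0.0913]
orientation: [3.14, -0.0, 0.604]
contact_force: [0.1, -0.4, -1.4]
gripper_width: 0.518
grip_force: 6.3
```

```bash
python3 - <<'E'
from h import *
a=cam('top');b=cam('side','s3.png')
o=ctrl.get_obs();T=o['ee_pos'];y=o['orientation'][2];print(T,y,o['gripper_width'],o['contact_force'])
u=np.array([np.cos(y),np.sin(y),0]);l=np.array([-u[1],u[0],0]);z=np.array([0,0,1.])
f=cv2.resize(b['frame'][160:240,310:420,::-1],(770,560),interpolation=cv2.INTER_CUBIC)
def P(s,h,w):
    q=(proj(b,T+(s+.006)*u+w*l+(h+.0044)*z)-[310,160])*7;cv2.circle(f,(int(q[0]),int(q[1])),4,(0,0,255),-1)
P(-.11,0,0);P(-.131,0,0)
for h in(.015,-.015):
    P(.105,h,.034);P(.105,h,-.034);P(-.0275,h,.022);P(.0275,h,.022)
cv2.imwrite('pics/lift.png',f)
E
```

```text
[ 0.46062033 -0.25456964  0.08965825] 0.6043684783519458 0.5234353168844622 [-0.05548123  0.77345343 -1.65246399]
```

View pics/lift.png

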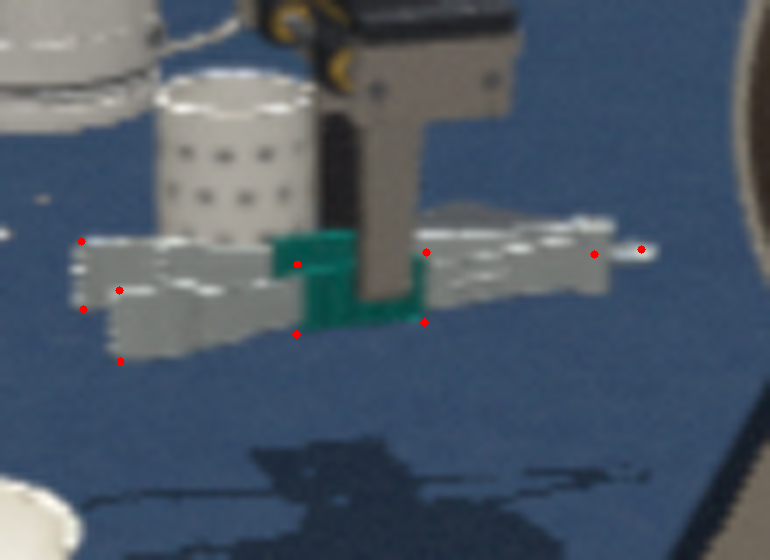

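The tongs hang level and match the predicted outline. I'm carrying them to the stand-off point.

{"op": "play_rows", "data": {"travel": [[-0.1,0.6,0.3],[-0.5,2,0.5],[-1,4.2,0.6],[-1.6,6.6,0.6],[-2.2,9.1,0.6],[-2.7,11.5,0.6],[-3.3,14,0.6],[-3.9,16.3,0.6],[-4.4,18.4,0.5],[-4.8,20,0.3]], "dr": [[0,0,0],[0,0,0],[0,0,0],[0,0,0],[0,0,0],[0,0,0],[0,0,0],[0,0,0],[0,0,0],[0,0,0]], "grip": [0.52,0.52,0.52,0.52,0.52,0.52,0.52,0.52,0.52,0.52]}}

```text
t: 15.22
ee_pos: [0.3394, 0.2471, 0.0981]
orientation: [-3.141, 0.0, 0.606]
contact_force: [0.1, -0.8, -1.1]
gripper_width: 0.522
grip_force: 6.3
```

{"op": "play_rows", "data": {"travel": [[-0.1,0.5,-0.3],[-0.1,0.6,-0.8],[-0.1,0.6,-1.4],[-0.1,0.6,-1.9],[-0.1,0.6,-2.3],[-0.1,0.6,-2.5],[-0.1,0.6,-2.5],[-0.1,0.6,-2.5]], "dr": [[0,0,0],[0,0,0],[0,0,0],[0,0,0],[0,0,0],[0,0,0],[0,0,0],[0,0,0]], "grip": [0.52,0.52,0.52,0.52,0.52,0.52,0.52,0.52]}}

```text
t: 16.23
ee_pos: [0.3392, 0.26, 0.0361]
orientation: [3.141, -0.001, 0.604]
contact_force: [-0.2, 0.7, 0.3]
gripper_width: 0.521
grip_force: 6.3
```

```bash
python3 - <<'E'
from h import *
b=cam('side');a=cam('top')
o=ctrl.get_obs();T=o['ee_pos'];y=o['orientation'][2];print(T,y,o['gripper_width'],o['contact_force'])
u=np.array([np.cos(y),np.sin(y),0]);l=np.array([-u[1],u[0],0]);z=np.array([0,0,1.])
f=cv2.resize(b['frame'][250:360,210:350,::-1],(700,550),interpolation=cv2.INTER_CUBIC)
def P(s,h,w):
    q=(proj(b,T+(s+.006)*u+w*l+(h+.0044)*z)-[210,250])*5;cv2.circle(f,(int(q[0]),int(q[1])),3,(0,0,255),-1)
for h in(.015,-.015):
    P(.105,h,.034);P(.105,h,-.034);P(-.0275,h,.022);P(.0275,h,.022)
cv2.imwrite('pics/app.png',f)
B=np.array([.4751,.3536,0]);d=B-T;print('fwd',d@u,'left',d@l)
E
```

```text
[0.33919543 0.26006867 0.0361596 ] 0.6045222476197929 0.5198229686027533 [ 0.27792091  0.17033764 -1.54637402]
fwd 0.16497902457568778 left -0.0002888355103338551
```

View pics/app.png

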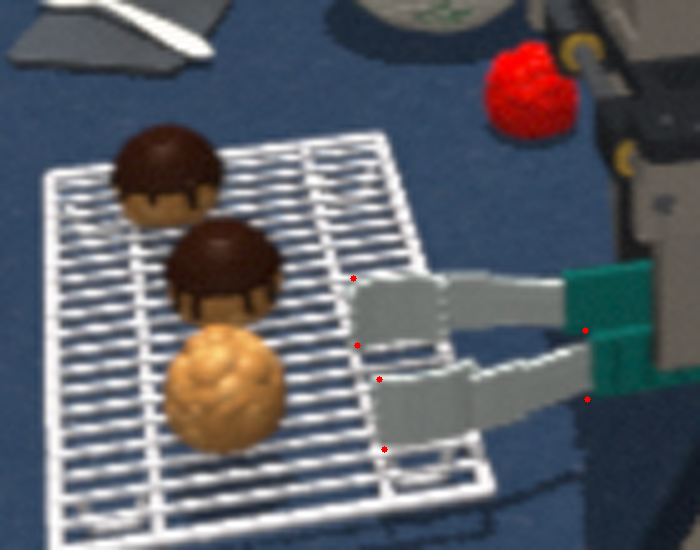

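The tongs are level and in line with the plain bun (about 69 mm to go, lateral error about 0). The glazed buns are clear, so I advance and squeeze.

{"op": "play_rows", "data": {"travel": [[0,0,-0.12],[0.3,0.21,-0.12],[0.7,0.48,-0.12],[1.1,0.76,-0.12],[1.5,1.04,-0.12],[1.9,1.31,-0.12],[2.15,1.48,-0.12],[2.27,1.57,-0.12],[2.27,1.57,-0.12],[2.27,1.57,-0.12]], "dr": [[0,0,0],[0,0,0],[0,0,0],[0,0,0],[0,0,0],[0,0,0],[0,0,0],[0,0,0],[0,0,0],[0,0,0]], "grip": [0.52,0.52,0.52,0.52,0.52,0.52,0.52,0.52,0.52,0.52]}}

```text
t: 17.58
ee_pos: [0.3952, 0.2989, 0.0326]
orientation: [-3.142, 0.001, 0.604]
contact_force: [0.3, -0.3, -1.1]
gripper_width: 0.521
grip_force: 6.3
```

{"op": "play_rows", "data": {"travel": [[0,0,0],[0,0,0],[0,0,0],[0,0,0],[0,0,0],[0,0,0],[0,0,0],[0,0,0]], "dr": [[0,0,0],[0,0,0],[0,0,0],[0,0,0],[0,0,0],[0,0,0],[0,0,0],[0,0,0]], "grip": [0.49,0.46,0.44,0.42,0.4,0.37,0.34,0.34], "newtons": 25}}

```text
t: 18.58
ee_pos: [0.3955, 0.2991, 0.0327]
orientation: [-3.142, 0.0, 0.604]
contact_force: [0.2, -0.1, -1.6]
gripper_width: 0.415
grip_force: 25.0
```

{"op": "play_rows", "data": {"travel": [[0,0,0.2],[0,0,0.6],[0,0,1.2],[0,0,2],[0,0,2.8],[0,0,3.6],[0,0,4.2],[0,0,4.5],[0,0,4.5],[0,0,4.5]], "dr": [[0,0,0],[0,0,0],[0,0,0],[0,0,0],[0,0,0],[0,0,0],[0,0,0],[0,0,0],[0,0,0],[0,0,0]], "grip": [0.34,0.34,0.34,0.34,0.34,0.34,0.34,0.34,0.34,0.34]}}

```text
t: 19.82
ee_pos: [0.395, 0.2989, 0.1444]
orientation: [-3.141, 0.002, 0.604]
contact_force: [-0.6, -0.1, -1.7]
gripper_width: 0.413
grip_force: 25.0
```

```bash
python3 - <<'E'
from h import *
b=cam('side','s5.png');a=cam('top','t5.png')
o=ctrl.get_obs();T=o['ee_pos'];print(T,o['orientation'],o['gripper_width'],o['grip_force'],o['contact_force'])
y=o['orientation'][2];u=np.array([np.cos(y),np.sin(y),0])
print('exp bun px',[proj(d,T+.096*u+np.array([0,0,.0063])).round(1) for d in(a,b)])
for n,d in(('top',a),('side',b)):
    m=cv2.inRange(cv2.cvtColor(d['frame'],cv2.COLOR_RGB2HSV),(8,90,110),(22,220,255))
    N,_,s,ce=cv2.connectedComponentsWithStats(m)
    for i in range(1,N):
        if s[i,4]>40 and s[i,4]<900:print(n,s[i],ce[i].round(1))
w=a['frame'];hs=cv2.cvtColor(w,cv2.COLOR_RGB2HSV);mk=cv2.inRange(hs,(0,0,120),(180,60,255));mk[:170]=0;mk[225:]=0;mk[:,:325]=0;mk[:,390:]=0
print('bowl bbox',cv2.boundingRect(mk))
E
```

```text
[0.39499442 0.29887088 0.1443552 ] [-3.14127511e+00  1.60096772e-03  6.04360882e-01] 0.41229452479960826 24.977024495601654 [-0.12403935 -0.00633051 -2.02940555]
exp bun px [array([217.2, 224.6]), array([249.6, 272.8])]
top [176 205  15  14 165] [183.  211.5]
side [237 261  25  20 233] [248.2 267.4]
side [235 289  12   6  42] [240.5 291.5]
bowl bbox (335, 177, 41, 42)
```

The bun is lifted, visible above the tongs at side pixel (248,267). I'm carrying it to the bowl.

{"op": "play_rows", "data": {"travel": [[0.1,-0.4,0],[0.3,-1.2,0],[0.6,-2.4,0],[1,-4,0],[1.5,-5.8,0],[1.9,-7.6,0],[2.4,-9.4,0],[2.8,-11.2,0],[3.3,-12.8,0],[3.6,-14.2,0]], "dr": [[0,0,0],[0,0,0],[0,0,0],[0,0,0],[0,0,0],[0,0,0],[0,0,0],[0,0,0],[0,0,0],[0,0,0]], "grip": [0.34,0.34,0.34,0.34,0.34,0.34,0.34,0.34,0.34,0.34]}}

```text
t: 21.18
ee_pos: [0.4855, -0.0581, 0.1451]
orientation: [3.141, 0.0, 0.603]
contact_force: [0.3, -0.0, -1.4]
gripper_width: 0.412
grip_force: 25.0
```

{"op": "play_rows", "data": {"travel": [[0.25,-1,0],[0.4,-1.6,0],[0.48,-1.86,0],[0.48,-1.86,0],[0.48,-1.86,0],[0.48,-1.86,0]], "dr": [[0,0,0],[0,0,0],[0,0,0],[0,0,0],[0,0,0],[0,0,0]], "grip": [0.34,0.34,0.34,0.34,0.34,0.34]}}

```text
t: 21.92
ee_pos: [0.4974, -0.1017, 0.1452]
orientation: [-3.141, 0.0, 0.605]
contact_force: [0.3, 0.6, -1.3]
gripper_width: 0.41
grip_force: 25.0
```

```bash
python3 - <<'E'
from h import *
b=cam('side');a=cam('top')
o=ctrl.get_obs();T=o['ee_pos'];print(o['t'],T,o['orientation'],o['gripper_width'],o['grip_force'],o['contact_force'])
for n,d in(('top',a),('side',b)):
    m=cv2.inRange(cv2.cvtColor(d['frame'],cv2.COLOR_RGB2HSV),(8,90,110),(22,220,255))
    N,_,s,ce=cv2.connectedComponentsWithStats(m)
    for i in range(1,N):
        if s[i,4]>25 and s[i,4]<900:print(n,s[i],ce[i].round(1))
f=a['frame'][:,:,::-1];g=b['frame'][:,:,::-1]
cv2.imwrite('pics/fin.png',np.hstack([cv2.resize(f[150:290,200:400],(400,280),interpolation=cv2.INTER_CUBIC),cv2.resize(g[160:300,220:420],(400,280),interpolation=cv2.INTER_CUBIC)]))
E
```

```text
22.025 [ 0.49747437 -0.10192459  0.14522266] [-3.14155340e+00 -1.98208872e-05  6.05126142e-01] 0.408970003350714 24.977047741413116 [ 0.01107978  0.02304231 -1.66987899]
top [350 183  15  15 153] [357.  189.6]
top [176 205  15  14 164] [183.1 211.5]
side [356 160   8   4  28] [359.7 161.4]
side [286 190  16  13  81] [292.9 193.8]
side [235 289  12   6  44] [240.6 291.5]
side [251 310   9   6  40] [254.4 312.3]
```

View pics/fin.png

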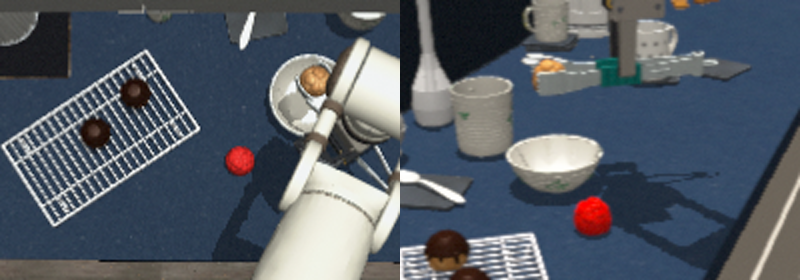

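The picture shows the bun in the tongs over the bowl at top pixel (357,190), with both glazed buns still on the rack. I'll check the centring.

```bash
python3 - <<'E'
from h import *
a=cam('top');o=ctrl.get_obs()
print(onz(a,(357,189.6),.155),onz(a,(355,197.5),.045),o['gripper_width'])
E
```

```text
[ 0.57696885 -0.0455132   0.155     ] [ 0.57421658 -0.04763354  0.045     ] 0.41077068173076625
```

The bun is centred to within 3–4 mm and the grip is steady, so I'm handing in.

```bash
python3 -c "
from bench import ticket
print(ticket.job_done())"
```

```text
the job is handed in; nothing more can be done
None
```

I handed the job in with the plain bun held flat side down in the tongs, within 4 mm of the bowl's centre and about 9 cm above its rim, at about 22 s; the glazed buns are still on the rack, and I had to set the tongs down and regrip them once on the way.

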